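# Load a swing-out centrifuge rotor with balanced pairs of tubes

## Robot

A 7-joint arm with a two-finger parallel gripper is mounted at the origin on a cart in front of the work surface, level with it; the furniture and walls round the work are solid. World frame = base frame: x ahead of the robot, y to its left, z up, the work surface at z = 0. Lengths are in m, angles in rad, forces in N, time in s.
With the tool pointing down it reaches from about 0.425 to 0.925 m from the base axis. Payload 6.8 kg.
Tool frame: the origin (TCP) lies at the very end of the fingers, on their centre line; the grasp point (between the pads) lies 19 mm behind it (r.grip_depth is the distance from the TCP to the grasp point, in m); z points along the fingers, y is the direction in which the jaws open and shut (so a half turn about z gives the same grasp; the last joint's range is limited). The gripper opens to 85 mm and grips with 20 to 120 N. Pads are 22 mm wide; open, the fingers measure 114 mm over their backs; the gripper's body (76 mm by 85 mm) begins 54 mm behind the grasp point. The pads swing forward as they close: fully open they stand 13 mm farther back than shut.
Start: joints at [1.125, 0.477, 0.022, 1.555, -0.011, 1.109, -0.083], TCP at [0.224, -0.637, 0.231] pointing down, gripper open.
Joint ranges: [-2.96, 2.96], [-0.34, 2.1], [-1.41, 1.46], [0.24, 2.44], [-1.37, 4.51], [0.17, 1.92], [-2.96, 2.96]. Speed limits (rad/s): [2.39, 2.39, 3.14, 3.14, 3.14, 3.14, 3.14].

## Interface

Orientations are given as a rotation vector (axis times angle).
In Python, from bench import status, eyes, workorder, spotter, r gives the robot as it stands.
- The arm moves only by the tool drive_tool, never from a script. Its argument "commands" is a list of rows, each an object of numbers: "rx", "ry", "rz": the turn, a rotation vector about the world's x, y, z normalised to -1 to 1, where 1 is 8 degrees; "tx", "ty", "tz": the shift along the world's x, y, z normalised to -1 to 1, where 1 is 20 mm; "grip": the closure, from -1 (fully open) to 1 (shut). A call has 1 to 10 rows; each row shifts and turns the commanded pose from where the row before left it; what a row does not reach is not made up. A row lasts 1/8 s, in which the tool goes at most 62.5 mm and 10.7 degrees, less where a joint would pass 70% of its speed; a pose out of reach is approached as far as the arm can. A call with a number of a shift or a turn outside -1 to 1 is refused whole. A call with a gripper value outside its range is refused whole. The fingers move at their own pace and stop on an object; "grip_force" is the grip in N (left out, the last holds). Time passes only in rows, so rows that do not move let the fingers close. It gives the time, the measured TCP pose, the force and the opening at its end, in the units of the state.
- status.get_obs(): the state, without advancing time (a new reading comes with each control period).
- eyes.grab_frame(name): name is "side" or "top"; returns a dict with "frame" (480x640x3 uint8, blue, green, red), "range_z" (480x640 float32, m along the optical axis (not along the pixel's ray), 0 where there is no reading), "fx", "fy", "cx", "cy" (pixels), "dist_coeffs" ([k1, k2, p1, p2, k3] as OpenCV has them; the pictures are not rectified), "T" (4x4, takes a point from camera to world coordinates). Camera axes: x right, y down, z forward; pixel columns grow to the right and rows downward; lengths in m; the calibration is good to about 2 mm. A picture is of the moment at which its call begins.
- workorder.hand_in(): hands the job in, once; it reports no verdict.
Trained networks look in the newest picture that a camera, given by its name, has taken for a name from the list of things; names that differ only in an ending like _2 or _b are one class to them, and where a whole thing is asked for, a point or a joint stands for the part that bears it (a point fixed in the world has none). Each returns a list of dicts, best first, with "confidence" (0 to 1); they miss things now and then, are a little off and sometimes report something else, mostly with a low value. They report only what shows in the picture. A call takes as long as a camera call.
- spotter.boxes_of(camera, target): "position" ([column, row] as shares, 0 to 1, of the picture: columns of its width, rows of its height, amid what is visible of it).
- spotter.masks_of(camera, target): "mask" (480x640 bool, what is visible of it) and "position" ([column, row] as shares, 0 to 1, of the picture: columns of its width, rows of its height, amid what is visible of it).
The state is a dict: "clock": time; "joints": joint angles; "qvel": joint speeds; "tau": joint torques, N m; "tcp_pos": TCP position; "orientation": TCP orientation; "contact_force": force on the tool from outside, world axes, zero at the start; "moment": the same for the moment, N m; "grip_width": finger opening in m.
Only numpy, scipy, OpenCV 4.12 (cv2) and the standard library are available. Lean on these libraries where they do the work, as an engineer would, in place of code of your own. Each camera call takes 0.05 s, during which the arm holds its last target.

## Task

Load the centrifuge rotor from the two blue racks: put the two gold-capped and the two green-capped tubes into its four buckets, one tube standing fully down in each, with like opposite like (gold across from gold, green across from green) so that the rotor is balanced. The purple-capped tubes are for the blood count and must not be spun: leave them standing in their racks.

Things in the scene. Friction and masses are not known exactly. Their poses are not given: they have to be found in the camera images.
- gold_1_mid (a point): Sample tube with a gold cap, upright in a blue rack at the start: 13.6 mm in diameter, 93 mm tall, flat underside, about 12 g. The cap is the top 17 mm, 16.5 mm wide. Point: on the axis, half-way up (46.5 mm above the underside; middle of the cap 38 mm above it); z runs up to the cap. In the rack the underside is 5 mm above the table; pull straight up.
- gold_2_mid (a point): Sample tube with a gold cap, upright in a blue rack at the start: 13.6 mm in diameter, 93 mm tall, flat underside, about 12 g. The cap is the top 17 mm, 16.5 mm wide. Point: on the axis, half-way up (46.5 mm above the underside; middle of the cap 38 mm above it); z runs up to the cap. The rack's top is 68 mm above the table, wholly below the cap.
- green_1_mid (a point): Sample tube with a green cap, upright in a blue rack at the start: 13.6 mm in diameter, 93 mm tall, flat underside, about 12 g. The cap is the top 17 mm, 16.5 mm wide. Point: on the axis, half-way up (46.5 mm above the underside; middle of the cap 38 mm above it); z runs up to the cap. Tubes in one rack stand in a row along it, 44 mm apart.
- green_2_mid (a point): Sample tube with a green cap, upright in a blue rack at the start: 13.6 mm in diameter, 93 mm tall, flat underside, about 12 g. The cap is the top 17 mm, 16.5 mm wide. Point: on the axis, half-way up (46.5 mm above the underside; middle of the cap 38 mm above it); z runs up to the cap. Rack cells are 20 mm square, so a tube has some play.
- purple_1_mid (a point): Sample tube with a purple cap, upright in a blue rack at the start: 13.6 mm in diameter, 93 mm tall, flat underside, about 12 g. The cap is the top 17 mm, 16.5 mm wide. Point: on the axis, half-way up (46.5 mm above the underside; middle of the cap 38 mm above it); z runs up to the cap. Stays in its rack. Beware of the tall microscope behind and left of the work.
- purple_2_mid (a point): Sample tube with a purple cap, upright in a blue rack at the start: 13.6 mm in diameter, 93 mm tall, flat underside, about 12 g. The cap is the top 17 mm, 16.5 mm wide. Point: on the axis, half-way up (46.5 mm above the underside; middle of the cap 38 mm above it); z runs up to the cap. Stays in its rack. The racks are fixed.
- bucket_1_mouth (a point): Steel bucket of the grey rotor, white rim; opposite bucket_3, which has the same rim colour. Point: centre of the rim, 77 mm above the table; z up, x away from the rotor's axis. Its bore: 33 mm wide at the rim, narrowing like a funnel over 20 mm to 20.6 mm; flat floor 53 mm below the point. A seated tube's half-way point is 6.5 mm below this one.
- bucket_2_mouth (a point): Steel bucket of the grey rotor, black rim; opposite bucket_4, which has the same rim colour. Point: centre of the rim, 77 mm above the table; z up, x away from the rotor's axis. The buckets are 60 mm from the rotor's upright axis, a quarter turn apart (85 mm to the neighbours); they hang on stiff trunnions, swing by up to 10 degrees when pushed, and settle upright again.
- bucket_3_mouth (a point): Steel bucket of the grey rotor, white rim; opposite bucket_1, which has the same rim colour. Point: centre of the rim, 77 mm above the table; z up, x away from the rotor's axis. The rotor can turn on its fixed stand, with light friction, and stays where it is left; read the buckets afresh.
- bucket_4_mouth (a point): Steel bucket of the grey rotor, black rim; opposite bucket_2, which has the same rim colour. Point: centre of the rim, 77 mm above the table; z up, x away from the rotor's axis. The rotor's black hub knob is 85 mm high above the table and a seated tube's cap top 117 mm.

How it is judged:
By the outcome, as a careful person would: the job done as asked, in the order asked, and still so for the second after the job is handed in, with the robot touching nothing.
It also fails if it takes over 106 s, if anything falls off the work surface, if the arm or the gripper's body presses on something with over 40 N, if the wrist force passes 120 N, or if a joint passes its speed limit or range.

## Working session

There is one attempt and no reset: what is moved stays moved. The work goes in short steps, Python scripts to look and compute and a tool call to move; the robot and the scene stay as the last step left them, time stands still between calls to the robot, and variables do not carry over. Pictures are saved under pics/ and viewed, and the job is handed in when it is done.

Besides the shell and the picture viewer there is one more tool, called after "Call:" as a command line: name --argument value ..., lists and objects as JSON in quotes. drive_tool: Moves the arm, as the interface text tells. Scaled input: -1 to 1 covers 20 mm each way for a shift and 8 degrees each way for a turn. Its arguments: {"type":"object","properties":{"commands":{"type":"array","items":{"type":"object","properties":{"rx":{"type":"number"},"ry":{"type":"number"},"rz":{"type":"number"},"tx":{"type":"number"},"ty":{"type":"number"},"tz":{"type":"number"},"grip":{"type":"number"}}}},"grip_force":{"type":"number"}},"required":["commands"]}

```bash
ls; mkdir -p pics; python3 - <<'E'
from bench import status, eyes, workorder, spotter, r
import cv2
o=status.get_obs(); print(o)
for n in("top","side"):
    f=eyes.grab_frame(n); cv2.imwrite(f"pics/{n}0.png",f["frame"]); print(n,f["fx"],f["fy"],f["cx"],f["cy"],f["dist_coeffs"],f["T"])
E
```

```text
pics
{'clock': 0.0, 'joints': array([ 1.12491774,  0.47777387,  0.02233867,  1.55646361, -0.01149402,
        1.10928877, -0.08312848]), 'qvel': array([-1.82091652e-03,  8.43885581e-05, -6.25267682e-04, -2.25688684e-04,
       -1.33123061e-03, -1.33786888e-03,  3.38671218e-04]), 'tau': array([ 2.12166549e-05, -5.96443963e+01,  1.60828594e+00, -2.81190276e+01,
        1.25080286e-02,  9.55667929e-03, -2.63327144e-05]), 'tcp_pos': array([ 0.22347736, -0.63630264,  0.23033815]), 'orientation': array([-3.09516882e+00, -5.27762994e-01,  6.89241190e-04]), 'contact_force': array([0.08179933, 0.92365218, 0.51792864]), 'moment': array([ 0.05122254, -0.02690917, -0.00549391]), 'grip_width': 0.08513519323408245}
top 564.809958437283 564.809958437283 325.23654353181405 241.4561635931841 [-0.04607747  0.          0.          0.          0.        ] [[-9.12439945e-02 -9.72446526e-01  2.14528056e-01  2.71497194e-01]
 [-9.95828536e-01  8.90481956e-02 -1.98983994e-02 -1.50207255e-01]
 [ 2.46793102e-04 -2.15448769e-01 -9.76515113e-01  1.15510310e+00]
 [ 0.00000000e+00  0.00000000e+00  0.00000000e+00  1.00000000e+00]]
side 564.1066788397359 564.1066788397359 310.6487080888205 240.44368050585652 [-0.05934778  0.          0.          0.          0.        ] [[-0.92226362 -0.12026048  0.36737888  0.12333516]
 [-0.38603627  0.33605663 -0.85909367  0.69534794]
 [-0.02014509 -0.93413241 -0.35635771  0.47442298]
 [ 0.          0.          0.          1.        ]]
```

View pics/top0.png

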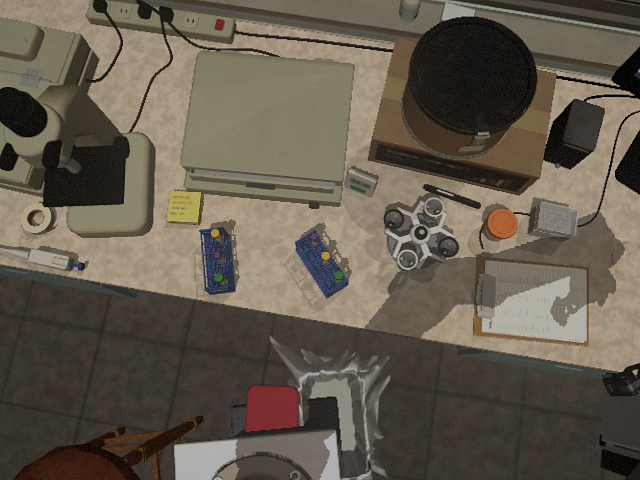

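View pics/side0.png

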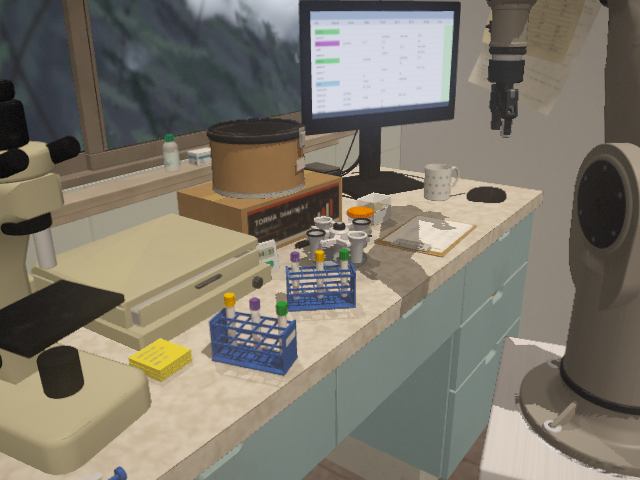

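The top view shows the left rack (caps gold 215,233; purple 218,255; green 218,278), the right rack (purple 314,239; gold 326,256; green 338,276) and the rotor around (421,233), with the gripper at far right. Next I measure.

```bash
cat > h.py <<'E'
from bench import status, eyes, workorder, spotter, r
import cv2, numpy as np
def px2w(f,u,v,z=None,d=None):
    K=np.array([[f["fx"],0,f["cx"]],[0,f["fy"],f["cy"]],[0,0,1]])
    p=cv2.undistortPoints(np.array([[[u,v]]],float),K,np.array(f["dist_coeffs"]))[0,0]
    ray=np.array([p[0],p[1],1.]); T=np.array(f["T"])
    a=T[:3,:3]@ray
    if z is not None: d=(z-T[2,3])/a[2]
    return T[:3,3]+a*d
def cloud(f,mask):
    vs,us=np.nonzero(mask&(f["range_z"]>0))
    K=np.array([[f["fx"],0,f["cx"]],[0,f["fy"],f["cy"]],[0,0,1]])
    p=cv2.undistortPoints(np.stack([us,vs],1).astype(float)[:,None],K,np.array(f["dist_coeffs"]))[:,0]
    d=f["range_z"][vs,us]; T=np.array(f["T"])
    return (T[:3,:3]@(np.c_[p,np.ones(len(p))]*d[:,None]).T).T+T[:3,3]
E
python3 - <<'E'
from h import *
for cam in("top","side"):
  f=eyes.grab_frame(cam)
  img=f["frame"].copy()
  for t in("gold_1_mid","green_1_mid","purple_1_mid","bucket_1_mouth","bucket_2_mouth"):
    for k in spotter.masks_of(cam,t):
      m=k["mask"]; u,v=k["position"][0]*640,k["position"][1]*480
      c=cloud(f,m)
      top=c[c[:,2]>np.percentile(c[:,2],90)-.006] if len(c) else c
      print(cam,t,round(k["confidence"],2),round(u),round(v),m.sum(),"zmax",np.round(np.percentile(c[:,2],90),3) if len(c) else None,"top mean",np.round(top.mean(0),4) if len(c) else None, "at z:",np.round(px2w(f,u,v,z=.098 if 'mid' in t else .077),4))
for cam,x0,y0,w,h in(("top",180,180,300,130),("side",200,180,240,210)):
  f=eyes.grab_frame(cam); s=min(800/w,600/h); cv2.imwrite(f"pics/{cam}1.png",cv2.resize(f["frame"][y0:y0+h,x0:x0+w],None,fx=s,fy=s,interpolation=cv2.INTER_CUBIC))
E
```

```text
top green_1_mid 0.64 220 281 91 zmax 0.1 top mean [0.4528 0.0356 0.0979] at z: [0.4456 0.0328 0.098 ]
top purple_1_mid 0.67 430 208 362 zmax 0.08 top mean [ 0.5596 -0.3934  0.0781] at z: [ 0.5509 -0.3805  0.098 ]
top purple_1_mid 0.65 221 252 97 zmax 0.1 top mean [0.497  0.0373 0.0982] at z: [0.501  0.0292 0.098 ]
top bucket_1_mouth 0.74 432 209 301 zmax 0.079 top mean [ 0.5581 -0.3955  0.0781] at z: [ 0.5542 -0.3884  0.077 ]
top bucket_2_mouth 0.9 394 216 343 zmax 0.08 top mean [ 0.5426 -0.3102  0.0783] at z: [ 0.5462 -0.3127  0.077 ]
side gold_1_mid 0.78 319 266 256 zmax 0.095 top mean [ 0.4762 -0.1662  0.0944] at z: [ 0.4511 -0.1047  0.098 ]
side green_1_mid 0.89 276 313 273 zmax 0.096 top mean [0.4523 0.0399 0.0947] at z: [0.4477 0.0672 0.098 ]
side purple_1_mid 0.8 254 314 303 zmax 0.095 top mean [0.4965 0.0411 0.094 ] at z: [0.4746 0.0831 0.098 ]
side purple_1_mid 0.24 229 312 344 zmax 0.095 top mean [0.5393 0.0432 0.0938] at z: [0.5114 0.0885 0.098 ]
side bucket_1_mouth 0.74 323 222 189 zmax 0.077 top mean [ 0.5589 -0.3927  0.0752] at z: [ 0.5504 -0.3744  0.077 ]
side bucket_2_mouth 0.73 312 243 326 zmax 0.077 top mean [ 0.5417 -0.3083  0.075 ] at z: [ 0.5249 -0.252   0.077 ]
```

View pics/top1.png

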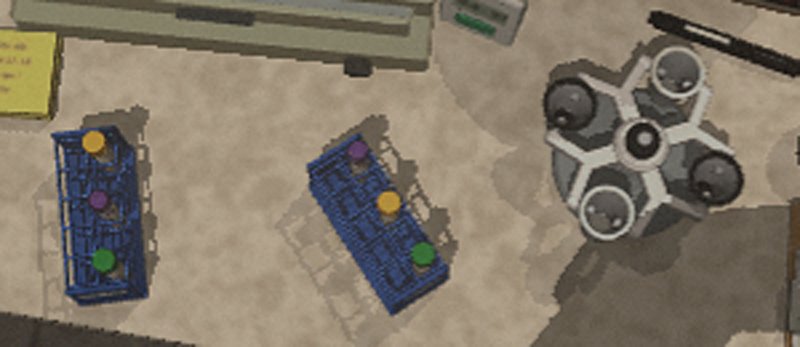

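View pics/side1.png

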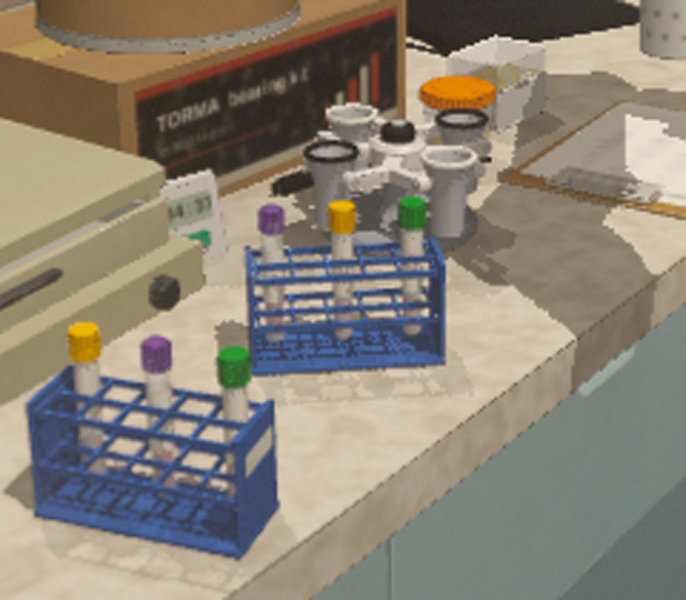

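Cap and rim locations are clear in the crops. I'll refine the caps by colour and depth in both cameras, and the rotor by a fit to the rim points.

```bash
cat >> h.py <<'E'
R={'gold':(15,32),'green':(45,80),'purple':(125,160)}
def caps(f,zlo=.083,zhi=.104,box=(.38,.62,-.5,.12)):
    hsv=cv2.cvtColor(f["frame"],cv2.COLOR_BGR2HSV); out=[]
    for n,(a,b) in R.items():
        m=(hsv[...,0]>=a)&(hsv[...,0]<=b)&(hsv[...,1]>90)&(hsv[...,2]>50)
        nl,lab,st,ce=cv2.connectedComponentsWithStats(m.astype(np.uint8))
        for i in range(1,nl):
            if st[i,4]<25: continue
            c=cloud(f,lab==i)
            if len(c)<15: continue
            md=np.median(c,0)
            if not(box[0]<md[0]<box[1] and box[2]<md[1]<box[3]): continue
            out.append((n,ce[i],st[i,4],c))
    return out
def circfit(p,rad):
    from scipy.optimize import least_squares
    g=lambda q:np.hypot(p[:,0]-q[0],p[:,1]-q[1])-rad
    s=least_squares(g,p.mean(0),loss='soft_l1',f_scale=.001)
    return s.x
def rotor(f,c0=(.535,-.355)):
    c=cloud(f,np.ones((480,640),bool))
    k=(np.hypot(c[:,0]-c0[0],c[:,1]-c0[1])<.09)&(c[:,2]>.070)&(c[:,2]<.083)
    c=c[k]
    from scipy.optimize import minimize
    def cost(q):
        e=[]
        for j in range(4):
            a=q[2]+j*np.pi/2; e.append(np.abs(np.hypot(c[:,0]-q[0]-.06*np.cos(a),c[:,1]-q[1]-.06*np.sin(a))-.0178))
        return np.minimum(np.min(e,0),.006).sum()
    best=min((minimize(cost,[c0[0]+dx,c0[1]+dy,a],method='Nelder-Mead',options=dict(initial_simplex=[[c0[0]+dx,c0[1]+dy,a],[c0[0]+dx+.006,c0[1]+dy,a],[c0[0]+dx,c0[1]+dy+.006,a],[c0[0]+dx,c0[1]+dy,a+.1]])) for a in np.arange(0,1.57,.15) for dx in(-.01,.01) for dy in(-.01,.01)),key=lambda s:s.fun)
    q=best.x
    print('rotor',np.round(q[:2],4),'ang',round(np.degrees(q[2])%90,1),'cost/pt',best.fun/len(c),len(c))
    return q
E
python3 - <<'E'
from h import *
for cam in("top","side"):
  f=eyes.grab_frame(cam)
  for n,ce,a,c in caps(f):
    z9=np.percentile(c[:,2],95); t=c[c[:,2]>z9-.005]
    print(cam,n,np.round(ce),a,"n",len(c),'z95',round(z9,4),'topmean',np.round(t.mean(0),4),'fit r8.25 all',np.round(circfit(c[(c[:,2]>.081),:2],.00825),4),'centroid@.098',np.round(px2w(f,*ce,z=.0965)[:2],4))
  q=rotor(f)
  for j in range(4):
    a=q[2]+j*np.pi/2; print(np.round([q[0]+.06*np.cos(a),q[1]+.06*np.sin(a)],4))
E
```

```text
top gold [215. 234.] 78 n 78 z95 0.1014 topmean [0.5408 0.0383 0.0988] fit r8.25 all [0.5411 0.039 ] centroid@.098 [0.539  0.0378]
top gold [325. 256.] 71 n 71 z95 0.1006 topmean [ 0.477  -0.17    0.0982] fit r8.25 all [ 0.4771 -0.1704] centroid@.098 [ 0.476  -0.1696]h.py:33: RuntimeWarning: Mean of empty slice.
  s=least_squares(g,p.mean(0),loss='soft_l1',f_scale=.001)
  ret = um.true_divide(
Traceback (most recent call last):
  File "h.py", line 33, in circfit
    s=least_squares(g,p.mean(0),loss='soft_l1',f_scale=.001)
ValueError: Initial guess is outside of provided bounds
```

```bash
cat > look.py <<'E'
from h import *
import sys
def look(cams=("top","side"),rot=True):
  for cam in cams:
   f=eyes.grab_frame(cam)
   for n,ce,a,c in caps(f):
    z9=np.percentile(c[:,2],95); t=c[c[:,2]>z9-.005]
    if z9<.08: continue
    fit=circfit(c[c[:,2]>z9-.019,:2],.00825) if cam=="side" else [0,0]
    print(cam,n,np.round(ce),a,'z95',round(z9,4),'topmean',np.round(t.mean(0),4),'circ',np.round(fit,4),'centr',np.round(px2w(f,*ce,z=z9-.003)[:2],4))
   if rot:
    q=rotor(f)
    for j in range(4):
     a=q[2]+j*np.pi/2; print(np.round([q[0]+.06*np.cos(a),q[1]+.06*np.sin(a)],4))
if __name__=="__main__": look()
E
python3 look.py
```

```text
top gold [215. 233.] 74 z95 0.1003 topmean [0.5403 0.039  0.0981] circ [0 0] centr [0.5391 0.038 ]
top gold [325. 256.] 71 z95 0.1001 topmean [ 0.4767 -0.17    0.0981] circ [0 0] centr [ 0.4759 -0.1694]
top green [338. 275.] 62 z95 0.1008 topmean [ 0.4372 -0.1907  0.0985] circ [0 0] centr [ 0.4371 -0.1901]
top green [218. 277.] 61 z95 0.1008 topmean [0.453  0.0359 0.0987] circ [0 0] centr [0.4534 0.0359]
rotor [ 0.5079 -0.3598] ang 56.8 cost/pt 0.0031597809698892592 862
[ 0.5408 -0.3097]
[ 0.4578 -0.3269]
[ 0.4751 -0.41  ]
[ 0.5581 -0.3927]
side gold [319. 255.] 112 z95 0.0971 topmean [ 0.4766 -0.1672  0.0956] circ [ 0.4779 -0.17  ] centr [ 0.4724 -0.1582]
side gold [229. 299.] 171 z95 0.0969 topmean [0.5401 0.0413 0.0955] circ [0.5413 0.0389] centr [0.5358 0.0469]
side green [344. 254.] 96 z95 0.0971 topmean [ 0.4372 -0.1878  0.0957] circ [ 0.4382 -0.1912] centr [ 0.4335 -0.1786]
side green [282. 308.] 147 z95 0.0974 topmean [0.4532 0.0389 0.0959] circ [0.4542 0.0362] centr [0.4492 0.0455]
side purple [295. 255.] 38 z95 0.097 topmean [ 0.5154 -0.1479  0.0951] circ [ 0.5196 -0.1523] centr [ 0.5149 -0.1463]
side purple [255. 300.] 36 z95 0.0974 topmean [0.4959 0.04   0.096 ] circ [0.4981 0.0339] centr [0.4971 0.0377]
rotor [ 0.5091 -0.359 ] ang 56.8 cost/pt 0.0024347473995405093 563
[ 0.5419 -0.3088]
[ 0.4588 -0.3262]
[ 0.4762 -0.4092]
[ 0.5593 -0.3919]
```

Call:
drive_tool --commands '[{"tx": 0.46, "ty": 0.96, "rz": 0.1, "grip": -0.2}, {"tx": 0.46, "ty": 0.96, "rz": 0.1, "grip": -0.2}, {"tx": 0.46, "ty": 0.96, "rz": 0.1, "grip": -0.2}, {"tx": 0.46, "ty": 0.96, "rz": 0.1, "grip": -0.2}, {"tx": 0.46, "ty": 0.96, "rz": 0.1, "grip": -0.2}, {"tx": 0.46, "ty": 0.96, "rz": 0.1, "grip": -0.2}, {"tx": 0.46, "ty": 0.96, "rz": 0.1, "grip": -0.2}, {"tx": 0.46, "ty": 0.96, "rz": 0.1, "grip": -0.2}, {"tx": 0.46, "ty": 0.96, "rz": 0.1, "grip": -0.2}, {"tx": 0.46, "ty": 0.96, "rz": 0.15, "grip": -0.2}]' --grip_force 35

```text
validation failed for argument at $.co...
```

Call:
drive_tool --commands '[{"tx": 0.46, "ty": 0.96, "tz": 0, "rx": 0, "ry": 0, "rz": 0.1, "grip": -0.2}]'

```text
clock: 1.08
tcp_pos: [0.2316, -0.6186, 0.2311]
orientation: [3.093, 0.546, -0.001]
contact_force: [0.2, 0.4, -0.1]
grip_width: 0.0694
```

Call:
drive_tool --commands '[{"tx": 0.46, "ty": 0.96, "tz": 0, "rx": 0, "ry": 0, "rz": 0.1, "grip": -0.2}, {"tx": 0.46, "ty": 0.96, "tz": 0, "rx": 0, "ry": 0, "rz": 0.1, "grip": -0.2}, {"tx": 0.46, "ty": 0.96, "tz": 0, "rx": 0, "ry": 0, "rz": 0.1, "grip": -0.2}, {"tx": 0.46, "ty": 0.96, "tz": 0, "rx": 0, "ry": 0, "rz": 0.1, "grip": -0.2}, {"tx": 0.46, "ty": 0.96, "tz": 0, "rx": 0, "ry": 0, "rz": 0.1, "grip": -0.2}, {"tx": 0.46, "ty": 0.96, "tz": 0, "rx": 0, "ry": 0, "rz": 0.1, "grip": -0.2}, {"tx": 0.46, "ty": 0.96, "tz": 0, "rx": 0, "ry": 0, "rz": 0.1, "grip": -0.2}, {"tx": 0.46, "ty": 0.96, "tz": 0, "rx": 0, "ry": 0, "rz": 0.1, "grip": -0.2}, {"tx": 0.46, "ty": 0.96, "tz": 0, "rx": 0, "ry": 0, "rz": 0.1, "grip": -0.2}, {"tx": 0.46, "ty": 0.96, "tz": 0, "rx": 0, "ry": 0, "rz": 0.05, "grip": -0.2}]' --grip_force 35

```text
clock: 2.33
tcp_pos: [0.3255, -0.4244, 0.2313]
orientation: [3.05, 0.754, 0.0]
contact_force: [0.4, 0.5, -0.3]
grip_width: 0.0513
```

Call:
drive_tool --commands '[{"tx": 0.47, "ty": 0.97, "tz": 0, "rx": 0, "ry": 0, "rz": 0, "grip": -0.2}, {"tx": 0.47, "ty": 0.97, "tz": 0, "rx": 0, "ry": 0, "rz": 0, "grip": -0.2}, {"tx": 0.47, "ty": 0.97, "tz": 0, "rx": 0, "ry": 0, "rz": 0, "grip": -0.2}, {"tx": 0.47, "ty": 0.97, "tz": 0, "rx": 0, "ry": 0, "rz": 0, "grip": -0.2}, {"tx": 0.47, "ty": 0.97, "tz": 0, "rx": 0, "ry": 0, "rz": 0, "grip": -0.2}, {"tx": 0.47, "ty": 0.97, "tz": 0, "rx": 0, "ry": 0, "rz": 0, "grip": -0.2}, {"tx": 0.47, "ty": 0.97, "tz": -0.5, "rx": 0, "ry": 0, "rz": 0, "grip": -0.2}, {"tx": 0.47, "ty": 0.97, "tz": -0.8, "rx": 0, "ry": 0, "rz": 0, "grip": -0.2}, {"tx": 0.47, "ty": 0.97, "tz": -0.8, "rx": 0, "ry": 0, "rz": 0, "grip": -0.2}, {"tx": 0.47, "ty": 0.97, "tz": -0.8, "rx": 0, "ry": 0, "rz": 0, "grip": -0.2}]'

```text
clock: 3.58
tcp_pos: [0.4193, -0.2304, 0.173]
orientation: [3.05, 0.754, 0.001]
contact_force: [0.3, -0.5, -0.6]
grip_width: 0.0512
```

Call:
drive_tool --commands '[{"tx": 0.46, "ty": 1, "tz": -0.8, "rx": 0, "ry": 0, "rz": 0, "grip": -0.2}, {"tx": 0.46, "ty": 0.98, "tz": 0, "rx": 0, "ry": 0, "rz": 0, "grip": -0.2}, {"tx": 0, "ty": 0, "tz": 0, "rx": 0, "ry": 0, "rz": 0, "grip": -0.2}, {"tx": 0, "ty": 0, "tz": 0, "rx": 0, "ry": 0, "rz": 0, "grip": -0.2}]'

```text
clock: 4.08
tcp_pos: [0.4371, -0.1926, 0.1575]
orientation: [3.049, 0.753, -0.0]
contact_force: [0.0, -0.8, 0.4]
grip_width: 0.0516
```

Call:
drive_tool --commands '[{"tx": 0.03, "ty": 0.08, "tz": -0.9, "rx": 0, "ry": 0, "rz": 0, "grip": -0.2}, {"tx": 0, "ty": 0, "tz": -0.9, "rx": 0, "ry": 0, "rz": 0, "grip": -0.2}, {"tx": 0, "ty": 0, "tz": -0.8, "rx": 0, "ry": 0, "rz": 0, "grip": -0.2}, {"tx": 0, "ty": 0, "tz": -0.8, "rx": 0, "ry": 0, "rz": 0, "grip": -0.2}, {"tx": 0, "ty": 0, "tz": -0.5, "rx": 0, "ry": 0, "rz": 0, "grip": -0.2}, {"tx": 0, "ty": 0, "tz": -0.3, "rx": 0, "ry": 0, "rz": 0, "grip": -0.2}, {"tx": 0, "ty": 0, "tz": 0, "rx": 0, "ry": 0, "rz": 0, "grip": -0.2}]'

```text
clock: 4.95
tcp_pos: [0.4378, -0.1904, 0.073]
orientation: [-3.05, -0.753, 0.001]
contact_force: [-0.8, 0.1, -0.0]
grip_width: 0.0514
```

Call:
drive_tool --commands '[{"tx": 0, "ty": 0, "tz": 0, "rx": 0, "ry": 0, "rz": 0, "grip": 1}, {"tx": 0, "ty": 0, "tz": 0, "rx": 0, "ry": 0, "rz": 0, "grip": 1}, {"tx": 0, "ty": 0, "tz": 0, "rx": 0, "ry": 0, "rz": 0, "grip": 1}, {"tx": 0, "ty": 0, "tz": 0, "rx": 0, "ry": 0, "rz": 0, "grip": 1}, {"tx": 0, "ty": 0, "tz": 0, "rx": 0, "ry": 0, "rz": 0, "grip": 1}]'

```text
clock: 5.58
tcp_pos: [0.4384, -0.1906, 0.0737]
orientation: [3.049, 0.753, 0.001]
contact_force: [-0.4, -0.0, 5.8]
grip_width: 0.015
```

Call:
drive_tool --commands '[{"tx": 0, "ty": 0, "tz": 0.5, "rx": 0, "ry": 0, "rz": 0, "grip": 1}, {"tx": 0, "ty": 0, "tz": 0.9, "rx": 0, "ry": 0, "rz": 0, "grip": 1}, {"tx": 0, "ty": 0, "tz": 1, "rx": 0, "ry": 0, "rz": 0, "grip": 1}, {"tx": 0, "ty": 0, "tz": 1, "rx": 0, "ry": 0, "rz": 0, "grip": 1}, {"tx": 0, "ty": 0, "tz": 1, "rx": 0, "ry": 0, "rz": 0, "grip": 1}, {"tx": 0, "ty": 0, "tz": 1, "rx": 0, "ry": 0, "rz": 0, "grip": 1}, {"tx": 0, "ty": 0, "tz": 1, "rx": 0, "ry": 0, "rz": 0, "grip": 1}]'

```text
clock: 6.45
tcp_pos: [0.4375, -0.1903, 0.2022]
orientation: [-3.05, -0.753, 0.0]
contact_force: [-0.3, -0.2, 1.0]
grip_width: 0.0151
```

```bash
python3 - <<'E'
from h import *
f=eyes.grab_frame("side");x0,y0,w,h=200,90,300,220
cv2.imwrite("pics/s2.png",cv2.resize(f["frame"][y0:y0+h,x0:x0+w],None,fx=2.6,fy=2.6,interpolation=cv2.INTER_CUBIC))
E
```

```text
(no output)
```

View pics/s2.png

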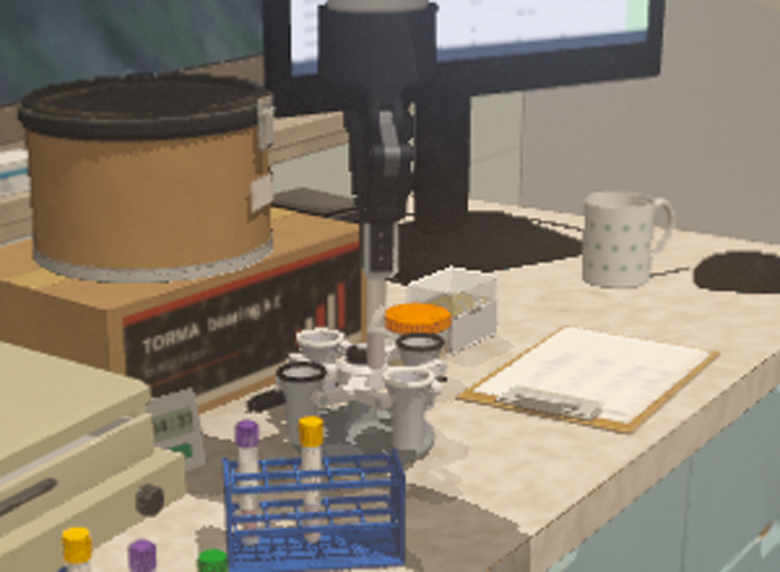

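Call:
drive_tool --commands '[{"tx": 0.17, "ty": -1, "tz": 0, "rx": 0, "ry": 0, "rz": 0, "grip": 1}, {"tx": 0.17, "ty": -1, "tz": 0, "rx": 0, "ry": 0, "rz": 0, "grip": 1}, {"tx": 0.17, "ty": -1, "tz": 0, "rx": 0, "ry": 0, "rz": 0, "grip": 1}, {"tx": 0.17, "ty": -1, "tz": 0, "rx": 0, "ry": 0, "rz": 0, "grip": 1}, {"tx": 0.17, "ty": -1, "tz": 0, "rx": 0, "ry": 0, "rz": 0, "grip": 1}, {"tx": 0.17, "ty": -1, "tz": 0, "rx": 0, "ry": 0, "rz": 0, "grip": 1}, {"tx": 0.17, "ty": -1, "tz": 0, "rx": 0, "ry": 0, "rz": 0, "grip": 1}, {"tx": 0.17, "ty": -1, "tz": 0, "rx": 0, "ry": 0, "rz": 0, "grip": 1}, {"tx": 0.17, "ty": -1, "tz": 0, "rx": 0, "ry": 0, "rz": 0, "grip": 1}, {"tx": 0.17, "ty": -1, "tz": 0, "rx": 0, "ry": 0, "rz": 0, "grip": 1}]'

```text
clock: 7.75
tcp_pos: [0.4722, -0.3918, 0.2013]
orientation: [3.05, 0.754, 0.0]
contact_force: [0.8, -0.7, 0.3]
grip_width: 0.015
```

Call:
drive_tool --commands '[{"tx": 0.2, "ty": -0.97, "tz": 0, "rx": 0, "ry": 0, "rz": 0, "grip": 1}, {"tx": 0, "ty": 0, "tz": 0, "rx": 0, "ry": 0, "rz": 0, "grip": 1}, {"tx": 0, "ty": 0, "tz": 0, "rx": 0, "ry": 0, "rz": 0, "grip": 1}]'

```text
clock: 8.12
tcp_pos: [0.476, -0.4092, 0.2011]
orientation: [-3.049, -0.754, 0.0]
contact_force: [0.5, -0.2, -0.5]
grip_width: 0.015
```

```bash
python3 - <<'E'
from h import *
f=eyes.grab_frame("side")
c=cloud(f,np.ones((480,640),bool)); p=status.get_obs()["tcp_pos"]; print(p)
k=(np.hypot(c[:,0]-p[0],c[:,1]-p[1])<.013)&(c[:,2]>.1)&(c[:,2]<.19); d=c[k]
for z in np.arange(.1,.19,.008):
    e=d[(d[:,2]>=z)&(d[:,2]<z+.008)]; print(round(z,3),len(e),np.round(e.mean(0),4) if len(e) else '', np.round(circfit(e[:,:2],.0068),4) if len(e)>5 else '')
print('minz',d[:,2].min(), np.percentile(d[:,2],5))
rotor(f)
x0,y0,w,h=280,120,200,150
cv2.imwrite("pics/s3.png",cv2.resize(f["frame"][y0:y0+h,x0:x0+w],None,fx=4,fy=4,interpolation=cv2.INTER_CUBIC))
E
```

```text
[ 0.47605394 -0.40891145  0.20122567]
0.1 0  
0.108 0  
0.116 0  
0.124 0  
0.132 18 [ 0.4742 -0.4054  0.1363] [ 0.4772 -0.4097]
0.14 21 [ 0.4748 -0.4043  0.1438] [ 0.4767 -0.4095]
0.148 23 [ 0.4743 -0.4049  0.1517] [ 0.4762 -0.4097]
0.156 22 [ 0.4747 -0.4046  0.1599] [ 0.4764 -0.4097]
0.164 21 [ 0.4743 -0.4039  0.168 ] [ 0.4763 -0.4089]
0.172 24 [ 0.4749 -0.4032  0.1761] [ 0.4748 -0.4089]
0.18 21 [ 0.4742 -0.4041  0.1839] [ 0.4752 -0.3987]
0.188 6 [ 0.4742 -0.4026  0.1892] [ 0.4769 -0.4076]
minz 0.1320935387064177 0.13622001723460403
rotor [ 0.5088 -0.3588] ang 56.6 cost/pt 0.002531116861966248 561
```

View pics/s3.png

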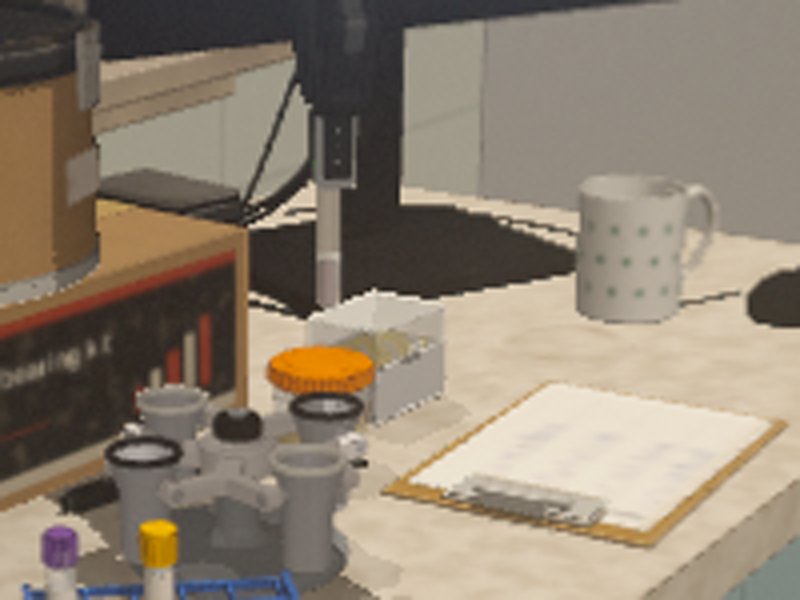

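Call:
drive_tool --commands '[{"tx": 0, "ty": 0, "tz": -0.9, "rx": 0, "ry": 0, "rz": 0, "grip": 1}, {"tx": 0, "ty": 0, "tz": -0.9, "rx": 0, "ry": 0, "rz": 0, "grip": 1}, {"tx": 0, "ty": 0, "tz": -0.9, "rx": 0, "ry": 0, "rz": 0, "grip": 1}, {"tx": 0, "ty": 0, "tz": -0.8, "rx": 0, "ry": 0, "rz": 0, "grip": 1}, {"tx": 0, "ty": 0, "tz": -0.8, "rx": 0, "ry": 0, "rz": 0, "grip": 1}, {"tx": 0, "ty": 0, "tz": -0.6, "rx": 0, "ry": 0, "rz": 0, "grip": 1}, {"tx": 0, "ty": 0, "tz": -0.4, "rx": 0, "ry": 0, "rz": 0, "grip": 1}, {"tx": 0, "ty": 0, "tz": 0, "rx": 0, "ry": 0, "rz": 0, "grip": 1}]'

```text
clock: 9.18
tcp_pos: [0.4757, -0.4097, 0.0948]
orientation: [-3.049, -0.753, 0.001]
contact_force: [-0.5, -0.1, 0.3]
grip_width: 0.0147
```

Released 2–3 mm above the floor: open, then lift.

Call:
drive_tool --commands '[{"tx": 0, "ty": 0, "tz": -0.1, "rx": 0, "ry": 0, "rz": 0, "grip": 1}, {"tx": 0, "ty": 0, "tz": 0, "rx": 0, "ry": 0, "rz": 0, "grip": -0.2}, {"tx": 0, "ty": 0, "tz": 0, "rx": 0, "ry": 0, "rz": 0, "grip": -0.2}, {"tx": 0, "ty": 0, "tz": 0, "rx": 0, "ry": 0, "rz": 0, "grip": -0.2}, {"tx": 0, "ty": 0, "tz": 0.6, "rx": 0, "ry": 0, "rz": 0, "grip": -0.2}, {"tx": 0, "ty": 0, "tz": 0.9, "rx": 0, "ry": 0, "rz": 0, "grip": -0.2}, {"tx": 0, "ty": 0, "tz": 0.9, "rx": 0, "ry": 0, "rz": 0, "grip": -0.2}]'

```text
clock: 10.05
tcp_pos: [0.4763, -0.4101, 0.1432]
orientation: [3.049, 0.753, 0.001]
contact_force: [0.6, 0.3, 0.6]
grip_width: 0.051
```

```bash
python3 - <<'E'
from look import *
look(("side",))
f=eyes.grab_frame("side")
x0,y0,w,h=280,120,200,150
cv2.imwrite("pics/s4.png",cv2.resize(f["frame"][y0:y0+h,x0:x0+w],None,fx=4,fy=4,interpolation=cv2.INTER_CUBIC))
E
```

```text
side gold [319. 255.] 116 z95 0.0976 topmean [ 0.4764 -0.167   0.0957] circ [ 0.4779 -0.1702] centr [ 0.4719 -0.157 ]
side gold [229. 299.] 172 z95 0.0971 topmean [0.5399 0.0412 0.0955] circ [0.5416 0.0387] centr [0.5356 0.0472]
side green [362. 207.] 53 z95 0.1162 topmean [ 0.4743 -0.4071  0.1143] circ [ 0.4762 -0.411 ] centr [ 0.4701 -0.3943]
side green [282. 308.] 145 z95 0.0971 topmean [0.4529 0.0385 0.0956] circ [0.4544 0.0359] centr [0.4494 0.0451]
side purple [295. 255.] 39 z95 0.0974 topmean [ 0.5148 -0.1476  0.0953] circ [ 0.5198 -0.1513] centr [ 0.5147 -0.1457]
side purple [255. 300.] 34 z95 0.0973 topmean [0.4963 0.0392 0.0958] circ [0.5014 0.0356] centr [0.4974 0.0368]
rotor [ 0.509 -0.359] ang 56.7 cost/pt 0.0027484084907734877 583
[ 0.5419 -0.3088]
[ 0.4588 -0.3261]
[ 0.4761 -0.4092]
[ 0.5591 -0.3919]
```

View pics/s4.png

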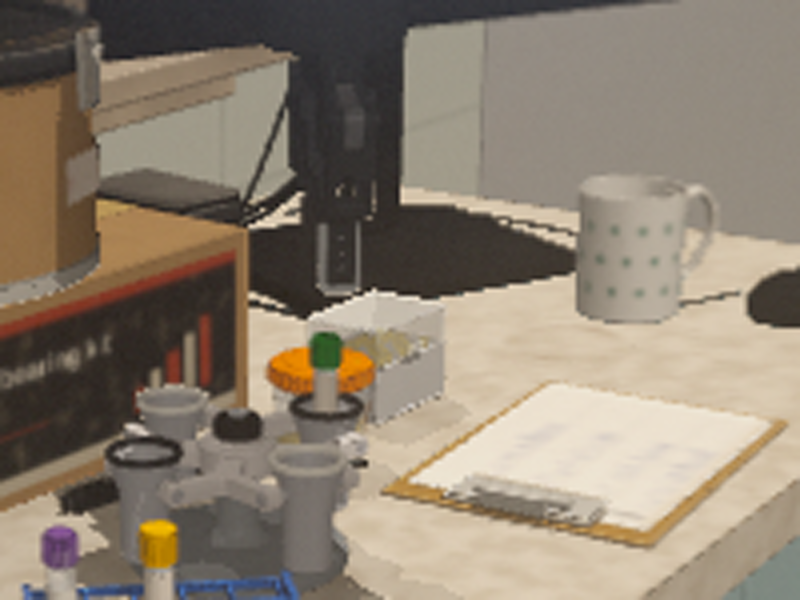

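The green tube is seated with its cap top at 0.116 and the rotor hasn't moved. Next is the gold tube in the right rack.

Call:
drive_tool --commands '[{"tx": 0.01, "ty": 1, "tz": 0.2, "rx": 0, "ry": 0, "rz": 0, "grip": -0.2}, {"tx": 0.01, "ty": 1, "tz": 0, "rx": 0, "ry": 0, "rz": 0, "grip": -0.2}, {"tx": 0.01, "ty": 1, "tz": 0, "rx": 0, "ry": 0, "rz": 0, "grip": -0.2}, {"tx": 0.01, "ty": 1, "tz": 0, "rx": 0, "ry": 0, "rz": 0, "grip": -0.2}, {"tx": 0.01, "ty": 1, "tz": 0, "rx": 0, "ry": 0, "rz": 0, "grip": -0.2}, {"tx": 0.01, "ty": 1, "tz": 0, "rx": 0, "ry": 0, "rz": 0, "grip": -0.2}, {"tx": 0.01, "ty": 1, "tz": 0, "rx": 0, "ry": 0, "rz": 0, "grip": -0.2}, {"tx": 0.01, "ty": 1, "tz": 0, "rx": 0, "ry": 0, "rz": 0, "grip": -0.2}, {"tx": 0.01, "ty": 1, "tz": 0, "rx": 0, "ry": 0, "rz": 0, "grip": -0.2}, {"tx": 0.01, "ty": 1, "tz": 0, "rx": 0, "ry": 0, "rz": 0, "grip": -0.2}]'

```text
clock: 11.4
tcp_pos: [0.4779, -0.2085, 0.1453]
orientation: [3.05, 0.754, 0.0]
contact_force: [-0.1, 0.5, 0.0]
grip_width: 0.0511
```

Call:
drive_tool --commands '[{"tx": 0, "ty": 1, "tz": 0, "rx": 0, "ry": 0, "rz": 0, "grip": -0.2}, {"tx": 0, "ty": 0.98, "tz": 0, "rx": 0, "ry": 0, "rz": 0, "grip": -0.2}, {"tx": 0, "ty": 0, "tz": -0.7, "rx": 0, "ry": 0, "rz": 0, "grip": -0.2}, {"tx": 0, "ty": 0, "tz": -0.7, "rx": 0, "ry": 0, "rz": 0, "grip": -0.2}, {"tx": 0, "ty": 0, "tz": 0, "rx": 0, "ry": 0, "rz": 0, "grip": -0.2}]'

```text
clock: 12.02
tcp_pos: [0.4765, -0.1709, 0.1155]
orientation: [-3.049, -0.751, 0.005]
contact_force: [0.1, -0.0, -0.3]
grip_width: 0.051
```

Call:
drive_tool --commands '[{"tx": 0.04, "ty": 0.03, "tz": -0.8, "rx": 0, "ry": 0, "rz": 0, "grip": -0.2}, {"tx": 0, "ty": 0, "tz": -0.8, "rx": 0, "ry": 0, "rz": 0, "grip": -0.2}, {"tx": 0, "ty": 0, "tz": -0.5, "rx": 0, "ry": 0, "rz": 0, "grip": -0.2}, {"tx": 0, "ty": 0, "tz": 0, "rx": 0, "ry": 0, "rz": 0, "grip": -0.2}]'

```text
clock: 12.52
tcp_pos: [0.478, -0.1695, 0.0742]
orientation: [-3.049, -0.753, 0.003]
contact_force: [0.5, 0.2, -0.2]
grip_width: 0.0513
```

Call:
drive_tool --commands '[{"tx": 0, "ty": 0, "tz": 0, "rx": 0, "ry": 0, "rz": 0, "grip": 1}, {"tx": 0, "ty": 0, "tz": 0, "rx": 0, "ry": 0, "rz": 0, "grip": 1}, {"tx": 0, "ty": 0, "tz": 0, "rx": 0, "ry": 0, "rz": 0, "grip": 1}, {"tx": 0, "ty": 0, "tz": 0, "rx": 0, "ry": 0, "rz": 0, "grip": 1}]'

```text
clock: 13.02
tcp_pos: [0.4792, -0.1698, 0.0759]
orientation: [3.049, 0.753, 0.002]
contact_force: [-0.6, 1.1, 4.1]
grip_width: 0.0149
```

Call:
drive_tool --commands '[{"tx": 0, "ty": 0, "tz": 0.6, "rx": 0, "ry": 0, "rz": 0, "grip": 1}, {"tx": 0, "ty": 0, "tz": 0.9, "rx": 0, "ry": 0, "rz": 0, "grip": 1}, {"tx": 0, "ty": 0, "tz": 1, "rx": 0, "ry": 0, "rz": 0, "grip": 1}, {"tx": 0, "ty": 0, "tz": 1, "rx": 0, "ry": 0, "rz": 0, "grip": 1}, {"tx": 0, "ty": 0, "tz": 1, "rx": 0, "ry": 0, "rz": 0, "grip": 1}, {"tx": 0, "ty": 0, "tz": 1, "rx": 0, "ry": 0, "rz": 0, "grip": 1}, {"tx": 0, "ty": 0, "tz": 1, "rx": 0, "ry": 0, "rz": 0, "grip": 1}, {"tx": 0.34, "ty": -0.92, "tz": 0, "rx": 0, "ry": 0, "rz": 0, "grip": 1}, {"tx": 0.34, "ty": -0.92, "tz": 0, "rx": 0, "ry": 0, "rz": 0, "grip": 1}, {"tx": 0.34, "ty": -0.92, "tz": 0, "rx": 0, "ry": 0, "rz": 0, "grip": 1}]'

```text
clock: 14.28
tcp_pos: [0.499, -0.2267, 0.2044]
orientation: [-3.05, -0.752, 0.002]
contact_force: [0.7, 0.3, -0.9]
grip_width: 0.0152
```

Call:
drive_tool --commands '[{"tx": 0.34, "ty": -0.92, "tz": 0, "rx": 0, "ry": 0, "rz": 0, "grip": 1}, {"tx": 0.34, "ty": -0.92, "tz": 0, "rx": 0, "ry": 0, "rz": 0, "grip": 1}, {"tx": 0.34, "ty": -0.92, "tz": 0, "rx": 0, "ry": 0, "rz": 0, "grip": 1}, {"tx": 0.34, "ty": -0.92, "tz": 0, "rx": 0, "ry": 0, "rz": 0, "grip": 1}, {"tx": 0.34, "ty": -0.92, "tz": 0, "rx": 0, "ry": 0, "rz": 0, "grip": 1}, {"tx": 0.34, "ty": -0.92, "tz": 0, "rx": 0, "ry": 0, "rz": 0, "grip": 1}, {"tx": 0.34, "ty": -0.92, "tz": 0, "rx": 0, "ry": 0, "rz": 0, "grip": 1}, {"tx": 0.34, "ty": -0.92, "tz": 0, "rx": 0, "ry": 0, "rz": 0, "grip": 1}, {"tx": 0.34, "ty": -0.98, "tz": 0, "rx": 0, "ry": 0, "rz": 0, "grip": 1}, {"tx": 0, "ty": 0, "tz": 0, "rx": 0, "ry": 0, "rz": 0, "grip": 1}]'

```text
clock: 15.52
tcp_pos: [0.5601, -0.3937, 0.2049]
orientation: [3.05, 0.75, -0.001]
contact_force: [-0.4, 1.3, 0.1]
grip_width: 0.0146
```

Call:
drive_tool --commands '[{"tx": 0, "ty": 0, "tz": 0, "rx": 0, "ry": 0, "rz": 0, "grip": 1}]'

```text
clock: 15.65
tcp_pos: [0.5603, -0.391, 0.2051]
orientation: [-3.049, -0.754, 0.0]
contact_force: [1.0, -0.1, 0.3]
grip_width: 0.015
```

Call:
drive_tool --commands '[{"tx": -0.04, "ty": -0.03, "tz": -0.9, "rx": 0, "ry": 0, "rz": 0, "grip": 1}, {"tx": 0, "ty": 0, "tz": -0.9, "rx": 0, "ry": 0, "rz": 0, "grip": 1}, {"tx": 0, "ty": 0, "tz": -0.9, "rx": 0, "ry": 0, "rz": 0, "grip": 1}, {"tx": 0, "ty": 0, "tz": -0.8, "rx": 0, "ry": 0, "rz": 0, "grip": 1}, {"tx": 0, "ty": 0, "tz": -0.8, "rx": 0, "ry": 0, "rz": 0, "grip": 1}, {"tx": 0, "ty": 0, "tz": -0.6, "rx": 0, "ry": 0, "rz": 0, "grip": 1}, {"tx": 0, "ty": 0, "tz": -0.5, "rx": 0, "ry": 0, "rz": 0, "grip": 1}, {"tx": 0, "ty": 0, "tz": 0, "rx": 0, "ry": 0, "rz": 0, "grip": 1}]'

```text
clock: 16.65
tcp_pos: [0.5591, -0.3921, 0.0965]
orientation: [-3.049, -0.753, 0.001]
contact_force: [-0.2, -0.2, -0.6]
grip_width: 0.0149
```

Call:
drive_tool --commands '[{"tx": 0, "ty": 0, "tz": -0.08, "rx": 0, "ry": 0, "rz": 0, "grip": 1}, {"tx": 0, "ty": 0, "tz": 0, "rx": 0, "ry": 0, "rz": 0, "grip": -0.2}, {"tx": 0, "ty": 0, "tz": 0, "rx": 0, "ry": 0, "rz": 0, "grip": -0.2}, {"tx": 0, "ty": 0, "tz": 0, "rx": 0, "ry": 0, "rz": 0, "grip": -0.2}, {"tx": 0, "ty": 0, "tz": 0.6, "rx": 0, "ry": 0, "rz": 0, "grip": -0.2}, {"tx": 0, "ty": 0, "tz": 0.9, "rx": 0, "ry": 0, "rz": 0, "grip": -0.2}, {"tx": 0, "ty": 0, "tz": 0.9, "rx": 0, "ry": 0, "rz": 0, "grip": -0.2}]'

```text
clock: 17.52
tcp_pos: [0.5599, -0.3925, 0.1457]
orientation: [3.049, 0.753, 0.002]
contact_force: [0.6, -0.2, 0.7]
grip_width: 0.0515
```

```bash
python3 - <<'E'
from look import *
look(("side",))
f=eyes.grab_frame("side")
x0,y0,w,h=280,120,200,150
cv2.imwrite("pics/s5.png",cv2.resize(f["frame"][y0:y0+h,x0:x0+w],None,fx=4,fy=4,interpolation=cv2.INTER_CUBIC))
E
```

```text
side gold [323. 206.] 73 z95 0.1159 topmean [ 0.5578 -0.3897  0.1139] circ [ 0.5585 -0.393 ] centr [ 0.5527 -0.3773]
side gold [229. 299.] 171 z95 0.0971 topmean [0.5403 0.0414 0.0955] circ [0.5416 0.039 ] centr [0.5356 0.0472]
side green [361. 207.] 57 z95 0.1163 topmean [ 0.4753 -0.4076  0.1143] circ [ 0.477  -0.4102] centr [ 0.4709 -0.3945]
side green [281. 308.] 147 z95 0.0975 topmean [0.4531 0.0393 0.0959] circ [0.4545 0.0363] centr [0.4492 0.0456]
side purple [294. 255.] 43 z95 0.097 topmean [ 0.5153 -0.1481  0.0952] circ [ 0.5191 -0.1525] centr [ 0.5152 -0.1452]
side purple [255. 301.] 40 z95 0.0972 topmean [0.4963 0.0397 0.0959] circ [0.5001 0.0351] centr [0.497  0.0383]
rotor [ 0.5088 -0.3586] ang 56.9 cost/pt 0.002815888738419808 583
[ 0.5415 -0.3083]
[ 0.4585 -0.3259]
[ 0.4761 -0.4089]
[ 0.5591 -0.3913]
```

View pics/s5.png

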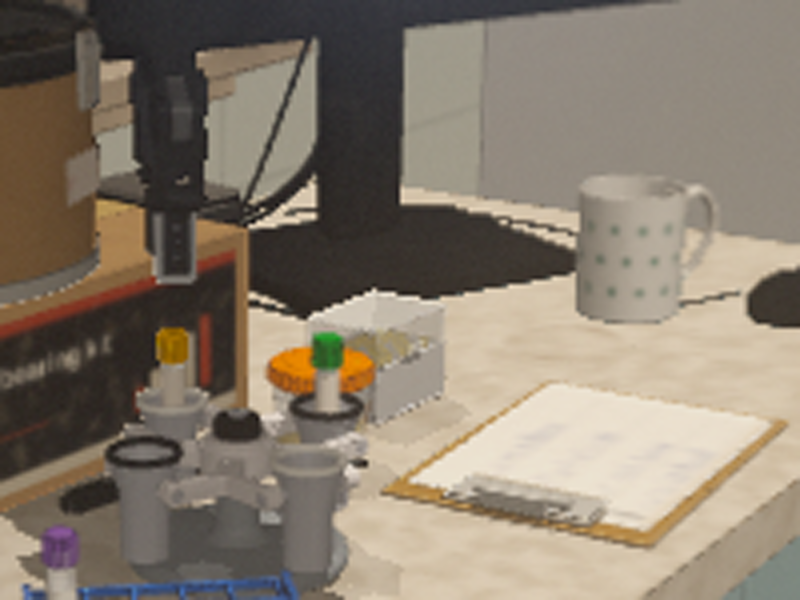

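Call:
drive_tool --commands '[{"tx": -0.04, "ty": 0.98, "tz": 0.2, "rx": 0, "ry": 0, "rz": -0.15, "grip": -0.2}, {"tx": -0.04, "ty": 0.98, "tz": 0.2, "rx": 0, "ry": 0, "rz": -0.15, "grip": -0.2}, {"tx": -0.04, "ty": 0.98, "tz": 0, "rx": 0, "ry": 0, "rz": -0.15, "grip": -0.2}, {"tx": -0.04, "ty": 0.98, "tz": 0, "rx": 0, "ry": 0, "rz": -0.15, "grip": -0.2}, {"tx": -0.04, "ty": 0.98, "tz": 0, "rx": 0, "ry": 0, "rz": -0.15, "grip": -0.2}, {"tx": -0.04, "ty": 0.98, "tz": 0, "rx": 0, "ry": 0, "rz": -0.15, "grip": -0.2}, {"tx": -0.04, "ty": 0.98, "tz": 0, "rx": 0, "ry": 0, "rz": -0.15, "grip": -0.2}, {"tx": -0.04, "ty": 0.98, "tz": 0, "rx": 0, "ry": 0, "rz": -0.15, "grip": -0.2}, {"tx": -0.04, "ty": 0.98, "tz": 0, "rx": 0, "ry": 0, "rz": -0.15, "grip": -0.2}, {"tx": -0.04, "ty": 0.98, "tz": 0, "rx": 0, "ry": 0, "rz": -0.15, "grip": -0.2}]'

```text
clock: 18.88
tcp_pos: [0.5514, -0.1956, 0.1518]
orientation: [3.112, 0.429, 0.0]
contact_force: [0.7, 0.4, -0.1]
grip_width: 0.0511
```

Call:
drive_tool --commands '[{"tx": -0.04, "ty": 0.98, "tz": 0, "rx": 0, "ry": 0, "rz": -0.15, "grip": -0.2}, {"tx": -0.04, "ty": 0.98, "tz": 0, "rx": 0, "ry": 0, "rz": -0.15, "grip": -0.2}, {"tx": -0.04, "ty": 0.98, "tz": 0, "rx": 0, "ry": 0, "rz": -0.15, "grip": -0.2}, {"tx": -0.04, "ty": 0.98, "tz": 0, "rx": 0, "ry": 0, "rz": -0.15, "grip": -0.2}, {"tx": -0.04, "ty": 0.98, "tz": 0, "rx": 0, "ry": 0, "rz": -0.15, "grip": -0.2}, {"tx": -0.04, "ty": 0.98, "tz": 0, "rx": 0, "ry": 0, "rz": -0.15, "grip": -0.2}, {"tx": -0.04, "ty": 0.98, "tz": 0, "rx": 0, "ry": 0, "rz": -0.15, "grip": -0.2}, {"tx": -0.04, "ty": 0.98, "tz": 0, "rx": 0, "ry": 0, "rz": -0.15, "grip": -0.2}, {"tx": -0.04, "ty": 0.98, "tz": 0, "rx": 0, "ry": 0, "rz": -0.15, "grip": -0.2}, {"tx": -0.04, "ty": 0.98, "tz": 0, "rx": 0, "ry": 0, "rz": -0.15, "grip": -0.2}]'

```text
clock: 20.12
tcp_pos: [0.5434, 0.0003, 0.1518]
orientation: [3.14, 0.102, 0.0]
contact_force: [0.7, 0.1, 1.1]
grip_width: 0.0513
```

Call:
drive_tool --commands '[{"tx": -0.06, "ty": 0.98, "tz": 0, "rx": 0, "ry": 0, "rz": -0.1, "grip": -0.2}, {"tx": -0.06, "ty": 0.98, "tz": 0, "rx": 0, "ry": 0, "rz": -0.1, "grip": -0.2}, {"tx": 0, "ty": 0, "tz": -0.5, "rx": 0, "ry": 0, "rz": 0, "grip": -0.2}, {"tx": 0, "ty": 0, "tz": -0.7, "rx": 0, "ry": 0, "rz": 0, "grip": -0.2}, {"tx": 0, "ty": 0, "tz": 0, "rx": 0, "ry": 0, "rz": 0, "grip": -0.2}, {"tx": 0, "ty": 0, "tz": 0, "rx": 0, "ry": 0, "rz": 0, "grip": -0.2}]'

```text
clock: 20.88
tcp_pos: [0.5411, 0.0381, 0.1274]
orientation: [3.141, 0.057, -0.001]
contact_force: [-0.3, 0.2, 0.1]
grip_width: 0.0512
```

Call:
drive_tool --commands '[{"tx": 0, "ty": 0.04, "tz": -0.9, "rx": 0, "ry": 0, "rz": 0, "grip": -0.2}, {"tx": 0, "ty": 0, "tz": -0.8, "rx": 0, "ry": 0, "rz": 0, "grip": -0.2}, {"tx": 0, "ty": 0, "tz": -0.6, "rx": 0, "ry": 0, "rz": 0, "grip": -0.2}, {"tx": 0, "ty": 0, "tz": -0.33, "rx": 0, "ry": 0, "rz": 0, "grip": -0.2}, {"tx": 0, "ty": 0, "tz": 0, "rx": 0, "ry": 0, "rz": 0, "grip": -0.2}]'

```text
clock: 21.5
tcp_pos: [0.5408, 0.0397, 0.0745]
orientation: [3.141, 0.059, -0.002]
contact_force: [0.4, -0.4, 0.0]
grip_width: 0.0515
```

Call:
drive_tool --commands '[{"tx": 0, "ty": 0, "tz": 0, "rx": 0, "ry": 0, "rz": 0, "grip": 1}, {"tx": 0, "ty": 0, "tz": 0, "rx": 0, "ry": 0, "rz": 0, "grip": 1}, {"tx": 0, "ty": 0, "tz": 0, "rx": 0, "ry": 0, "rz": 0, "grip": 1}, {"tx": 0, "ty": 0, "tz": 0, "rx": 0, "ry": 0, "rz": 0, "grip": 1}]'

```text
clock: 22.0
tcp_pos: [0.5416, 0.0398, 0.0756]
orientation: [-3.141, -0.059, -0.002]
contact_force: [0.4, -0.1, 4.3]
grip_width: 0.015
```

Call:
drive_tool --commands '[{"tx": 0, "ty": 0, "tz": 0.6, "rx": 0, "ry": 0, "rz": 0, "grip": 1}, {"tx": 0, "ty": 0, "tz": 0.9, "rx": 0, "ry": 0, "rz": 0, "grip": 1}, {"tx": 0, "ty": 0, "tz": 1, "rx": 0, "ry": 0, "rz": 0, "grip": 1}, {"tx": 0, "ty": 0, "tz": 1, "rx": 0, "ry": 0, "rz": 0, "grip": 1}, {"tx": 0, "ty": 0, "tz": 1, "rx": 0, "ry": 0, "rz": 0, "grip": 1}, {"tx": 0, "ty": 0, "tz": 1, "rx": 0, "ry": 0, "rz": 0, "grip": 1}, {"tx": 0, "ty": 0, "tz": 1, "rx": 0, "ry": 0, "rz": 0, "grip": 1}, {"tx": -0.22, "ty": -0.96, "tz": 0, "rx": 0, "ry": 0, "rz": 0, "grip": 1}, {"tx": -0.22, "ty": -0.96, "tz": 0, "rx": 0, "ry": 0, "rz": 0, "grip": 1}, {"tx": -0.22, "ty": -0.96, "tz": 0, "rx": 0, "ry": 0, "rz": 0, "grip": 1}]'

```text
clock: 23.25
tcp_pos: [0.5278, -0.0184, 0.2065]
orientation: [-3.141, -0.059, -0.002]
contact_force: [0.3, -0.1, 0.1]
grip_width: 0.0145
```

Call:
drive_tool --commands '[{"tx": -0.22, "ty": -0.96, "tz": 0, "rx": 0, "ry": 0, "rz": 0, "grip": 1}, {"tx": -0.22, "ty": -0.96, "tz": 0, "rx": 0, "ry": 0, "rz": 0, "grip": 1}, {"tx": -0.22, "ty": -0.96, "tz": 0, "rx": 0, "ry": 0, "rz": 0, "grip": 1}, {"tx": -0.22, "ty": -0.96, "tz": 0, "rx": 0, "ry": 0, "rz": 0, "grip": 1}, {"tx": -0.22, "ty": -0.96, "tz": 0, "rx": 0, "ry": 0, "rz": 0, "grip": 1}, {"tx": -0.22, "ty": -0.96, "tz": 0, "rx": 0, "ry": 0, "rz": 0, "grip": 1}, {"tx": -0.22, "ty": -0.96, "tz": 0, "rx": 0, "ry": 0, "rz": 0, "grip": 1}, {"tx": -0.22, "ty": -0.96, "tz": 0, "rx": 0, "ry": 0, "rz": 0, "grip": 1}, {"tx": -0.22, "ty": -0.96, "tz": 0, "rx": 0, "ry": 0, "rz": 0, "grip": 1}, {"tx": -0.22, "ty": -0.96, "tz": 0, "rx": 0, "ry": 0, "rz": 0, "grip": 1}]'

```text
clock: 24.5
tcp_pos: [0.4838, -0.2104, 0.2064]
orientation: [3.141, 0.059, 0.002]
contact_force: [-0.1, 0.6, 0.5]
grip_width: 0.0151
```

Call:
drive_tool --commands '[{"tx": -0.22, "ty": -0.96, "tz": 0, "rx": 0, "ry": 0, "rz": 0, "grip": 1}, {"tx": -0.22, "ty": -0.96, "tz": 0, "rx": 0, "ry": 0, "rz": 0, "grip": 1}, {"tx": -0.22, "ty": -0.96, "tz": 0, "rx": 0, "ry": 0, "rz": 0, "grip": 1}, {"tx": -0.22, "ty": -0.96, "tz": 0, "rx": 0, "ry": 0, "rz": 0, "grip": 1}, {"tx": -0.22, "ty": -0.96, "tz": 0, "rx": 0, "ry": 0, "rz": 0, "grip": 1}, {"tx": 0, "ty": 0, "tz": 0, "rx": 0, "ry": 0, "rz": 0, "grip": 1}, {"tx": 0, "ty": 0, "tz": 0, "rx": 0, "ry": 0, "rz": 0, "grip": 1}]'

```text
clock: 25.38
tcp_pos: [0.4623, -0.3049, 0.2057]
orientation: [-3.141, -0.06, -0.001]
contact_force: [-0.0, 0.3, 0.2]
grip_width: 0.0151
```

Call:
drive_tool --commands '[{"tx": -0.18, "ty": -1, "tz": 0, "rx": 0, "ry": 0, "rz": 0, "grip": 1}, {"tx": 0, "ty": -0.06, "tz": 0, "rx": 0, "ry": 0, "rz": 0, "grip": 1}, {"tx": 0, "ty": 0, "tz": 0, "rx": 0, "ry": 0, "rz": 0, "grip": 1}]'

```text
clock: 25.75
tcp_pos: [0.4587, -0.3259, 0.2052]
orientation: [-3.14, -0.061, -0.0]
contact_force: [0.5, 0.3, -0.7]
grip_width: 0.0153
```

Call:
drive_tool --commands '[{"tx": 0, "ty": 0, "tz": -0.9, "rx": 0, "ry": 0, "rz": 0, "grip": 1}, {"tx": 0, "ty": 0, "tz": -0.9, "rx": 0, "ry": 0, "rz": 0, "grip": 1}, {"tx": 0, "ty": 0, "tz": -0.9, "rx": 0, "ry": 0, "rz": 0, "grip": 1}, {"tx": 0, "ty": 0, "tz": -0.8, "rx": 0, "ry": 0, "rz": 0, "grip": 1}, {"tx": 0, "ty": 0, "tz": -0.8, "rx": 0, "ry": 0, "rz": 0, "grip": 1}, {"tx": 0, "ty": 0, "tz": -0.6, "rx": 0, "ry": 0, "rz": 0, "grip": 1}, {"tx": 0, "ty": 0, "tz": -0.5, "rx": 0, "ry": 0, "rz": 0, "grip": 1}, {"tx": 0, "ty": 0, "tz": 0, "rx": 0, "ry": 0, "rz": 0, "grip": 1}]'

```text
clock: 26.75
tcp_pos: [0.4579, -0.3268, 0.0964]
orientation: [-3.14, -0.059, 0.002]
contact_force: [-0.0, 0.4, -0.1]
grip_width: 0.0148
```

Call:
drive_tool --commands '[{"tx": 0, "ty": 0, "tz": -0.08, "rx": 0, "ry": 0, "rz": 0, "grip": 1}, {"tx": 0, "ty": 0, "tz": 0, "rx": 0, "ry": 0, "rz": 0, "grip": -0.2}, {"tx": 0, "ty": 0, "tz": 0, "rx": 0, "ry": 0, "rz": 0, "grip": -0.2}, {"tx": 0, "ty": 0, "tz": 0, "rx": 0, "ry": 0, "rz": 0, "grip": -0.2}, {"tx": 0, "ty": 0, "tz": 0.6, "rx": 0, "ry": 0, "rz": 0, "grip": -0.2}, {"tx": 0, "ty": 0, "tz": 0.9, "rx": 0, "ry": 0, "rz": 0, "grip": -0.2}, {"tx": 0, "ty": 0, "tz": 0.9, "rx": 0, "ry": 0, "rz": 0, "grip": -0.2}]'

```text
clock: 27.62
tcp_pos: [0.4587, -0.3273, 0.1454]
orientation: [3.14, 0.059, 0.002]
contact_force: [0.6, -0.2, 0.7]
grip_width: 0.0513
```

```bash
python3 - <<'E'
from look import *
look(("side",))
f=eyes.grab_frame("side")
x0,y0,w,h=280,120,200,150
cv2.imwrite("pics/s6.png",cv2.resize(f["frame"][y0:y0+h,x0:x0+w],None,fx=4,fy=4,interpolation=cv2.INTER_CUBIC))
E
```

```text
side gold [323. 206.] 73 z95 0.1164 topmean [ 0.5575 -0.3886  0.1143] circ [ 0.5591 -0.3928] centr [ 0.5519 -0.376 ]
side gold [355. 216.] 167 z95 0.1158 topmean [ 0.4572 -0.3249  0.1143] circ [ 0.4589 -0.3287] centr [ 0.4653 -0.3376]
side green [362. 207.] 54 z95 0.1162 topmean [ 0.4742 -0.4068  0.1143] circ [ 0.4742 -0.4112] centr [ 0.4704 -0.394 ]
side green [282. 308.] 145 z95 0.0974 topmean [0.4531 0.0386 0.0958] circ [0.4546 0.036 ] centr [0.4493 0.0455]
side purple [294. 255.] 45 z95 0.0973 topmean [ 0.5157 -0.1481  0.0948] circ [ 0.5201 -0.1523] centr [ 0.515  -0.1446]
side purple [255. 300.] 37 z95 0.0975 topmean [0.4958 0.0397 0.096 ] circ [0.5003 0.0357] centr [0.4967 0.0376]
rotor [ 0.5088 -0.3585] ang 56.9 cost/pt 0.0031158019806357077 520
[ 0.5415 -0.3083]
[ 0.4585 -0.3258]
[ 0.476  -0.4088]
[ 0.559  -0.3913]
```

View pics/s6.png

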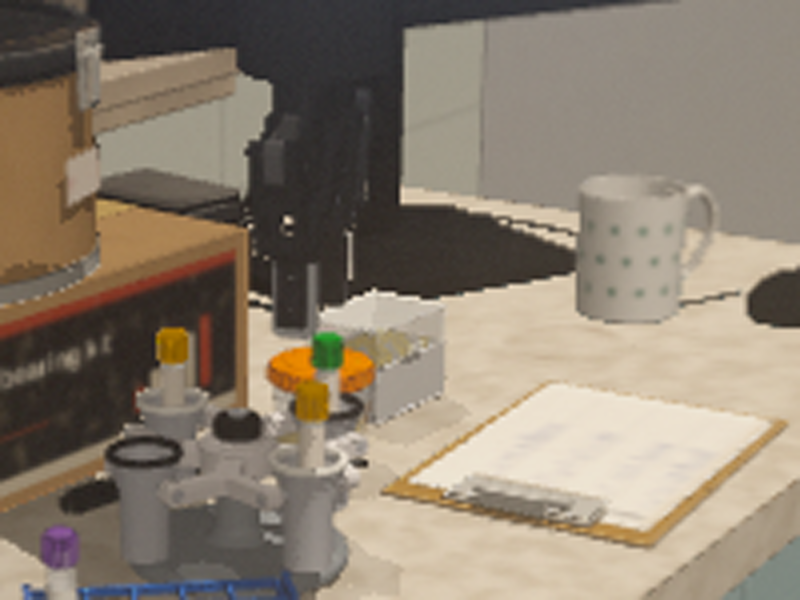

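Gold sits opposite gold in the white-rimmed buckets. The last tube is the green one in the left rack.

Call:
drive_tool --commands '[{"tx": -0.01, "ty": 0.96, "tz": 0.2, "rx": 0, "ry": 0, "rz": 0, "grip": -0.2}, {"tx": -0.01, "ty": 0.96, "tz": 0, "rx": 0, "ry": 0, "rz": 0, "grip": -0.2}, {"tx": -0.01, "ty": 0.96, "tz": 0, "rx": 0, "ry": 0, "rz": 0, "grip": -0.2}, {"tx": -0.01, "ty": 0.96, "tz": 0, "rx": 0, "ry": 0, "rz": 0, "grip": -0.2}, {"tx": -0.01, "ty": 0.96, "tz": 0, "rx": 0, "ry": 0, "rz": 0, "grip": -0.2}, {"tx": -0.01, "ty": 0.96, "tz": 0, "rx": 0, "ry": 0, "rz": 0, "grip": -0.2}, {"tx": -0.01, "ty": 0.96, "tz": 0, "rx": 0, "ry": 0, "rz": 0, "grip": -0.2}, {"tx": -0.01, "ty": 0.96, "tz": 0, "rx": 0, "ry": 0, "rz": 0, "grip": -0.2}, {"tx": -0.01, "ty": 0.96, "tz": 0, "rx": 0, "ry": 0, "rz": 0, "grip": -0.2}, {"tx": -0.01, "ty": 0.96, "tz": 0, "rx": 0, "ry": 0, "rz": 0, "grip": -0.2}]'

```text
clock: 28.98
tcp_pos: [0.456, -0.1335, 0.1474]
orientation: [-3.141, -0.06, 0.0]
contact_force: [-0.2, -0.1, -0.1]
grip_width: 0.0509
```

Call:
drive_tool --commands '[{"tx": -0.01, "ty": 0.96, "tz": 0, "rx": 0, "ry": 0, "rz": 0, "grip": -0.2}, {"tx": -0.01, "ty": 0.96, "tz": 0, "rx": 0, "ry": 0, "rz": 0, "grip": -0.2}, {"tx": -0.01, "ty": 0.96, "tz": 0, "rx": 0, "ry": 0, "rz": 0, "grip": -0.2}, {"tx": -0.01, "ty": 0.96, "tz": 0, "rx": 0, "ry": 0, "rz": 0, "grip": -0.2}, {"tx": -0.01, "ty": 0.96, "tz": 0, "rx": 0, "ry": 0, "rz": 0, "grip": -0.2}, {"tx": -0.01, "ty": 0.96, "tz": 0, "rx": 0, "ry": 0, "rz": 0, "grip": -0.2}, {"tx": -0.01, "ty": 0.96, "tz": 0, "rx": 0, "ry": 0, "rz": 0, "grip": -0.2}, {"tx": -0.01, "ty": 0.96, "tz": 0, "rx": 0, "ry": 0, "rz": 0, "grip": -0.2}, {"tx": -0.03, "ty": 0.9, "tz": 0, "rx": 0, "ry": 0, "rz": 0, "grip": -0.2}, {"tx": 0, "ty": 0, "tz": 0, "rx": 0, "ry": 0, "rz": 0, "grip": -0.2}]'

```text
clock: 30.22
tcp_pos: [0.4536, 0.0383, 0.1474]
orientation: [-3.141, -0.064, 0.0]
contact_force: [1.2, 0.0, -0.1]
grip_width: 0.0512
```

Call:
drive_tool --commands '[{"tx": 0, "ty": 0, "tz": -0.7, "rx": 0, "ry": 0, "rz": 0, "grip": -0.2}, {"tx": 0, "ty": 0, "tz": -0.7, "rx": 0, "ry": 0, "rz": 0, "grip": -0.2}, {"tx": 0, "ty": 0, "tz": 0, "rx": 0, "ry": 0, "rz": 0, "grip": -0.2}]'

```text
clock: 30.6
tcp_pos: [0.4528, 0.0357, 0.1178]
orientation: [3.14, 0.058, -0.005]
contact_force: [-0.0, -0.2, 0.7]
grip_width: 0.0511
```

Target is (0.454, 0.036): go down 43 mm, then close.

Call:
drive_tool --commands '[{"tx": 0.04, "ty": 0, "tz": -0.9, "rx": 0, "ry": 0, "rz": 0, "grip": -0.2}, {"tx": 0, "ty": 0, "tz": -0.8, "rx": 0, "ry": 0, "rz": 0, "grip": -0.2}, {"tx": 0, "ty": 0, "tz": -0.45, "rx": 0, "ry": 0, "rz": 0, "grip": -0.2}, {"tx": 0, "ty": 0, "tz": 0, "rx": 0, "ry": 0, "rz": 0, "grip": -0.2}]'

```text
clock: 31.1
tcp_pos: [0.4546, 0.0364, 0.0761]
orientation: [3.141, 0.059, -0.002]
contact_force: [-0.3, 0.7, 0.9]
grip_width: 0.0513
```

Call:
drive_tool --commands '[{"tx": 0, "ty": 0, "tz": 0, "rx": 0, "ry": 0, "rz": 0, "grip": 1}, {"tx": 0, "ty": 0, "tz": 0, "rx": 0, "ry": 0, "rz": 0, "grip": 1}, {"tx": 0, "ty": 0, "tz": 0, "rx": 0, "ry": 0, "rz": 0, "grip": 1}, {"tx": 0, "ty": 0, "tz": 0, "rx": 0, "ry": 0, "rz": 0, "grip": 1}]'

```text
clock: 31.6
tcp_pos: [0.4556, 0.0366, 0.0771]
orientation: [-3.141, -0.059, -0.002]
contact_force: [0.7, -0.7, 5.5]
grip_width: 0.0151
```

Call:
drive_tool --commands '[{"tx": 0, "ty": 0, "tz": 0.6, "rx": 0, "ry": 0, "rz": 0, "grip": 1}, {"tx": 0, "ty": 0, "tz": 0.9, "rx": 0, "ry": 0, "rz": 0, "grip": 1}, {"tx": 0, "ty": 0, "tz": 1, "rx": 0, "ry": 0, "rz": 0, "grip": 1}, {"tx": 0, "ty": 0, "tz": 1, "rx": 0, "ry": 0, "rz": 0, "grip": 1}, {"tx": 0, "ty": 0, "tz": 1, "rx": 0, "ry": 0, "rz": 0, "grip": 1}, {"tx": 0, "ty": 0, "tz": 1, "rx": 0, "ry": 0, "rz": 0, "grip": 1}, {"tx": 0, "ty": 0, "tz": 1, "rx": 0, "ry": 0, "rz": 0, "grip": 1}, {"tx": 0.24, "ty": -0.96, "tz": 0, "rx": 0, "ry": 0, "rz": 0, "grip": 1}, {"tx": 0.24, "ty": -0.96, "tz": 0, "rx": 0, "ry": 0, "rz": 0, "grip": 1}, {"tx": 0.24, "ty": -0.96, "tz": 0, "rx": 0, "ry": 0, "rz": 0, "grip": 1}]'

```text
clock: 32.85
tcp_pos: [0.4691, -0.0216, 0.2071]
orientation: [-3.141, -0.06, -0.0]
contact_force: [0.2, -1.1, -1.1]
grip_width: 0.015
```

Call:
drive_tool --commands '[{"tx": 0.24, "ty": -0.96, "tz": 0, "rx": 0, "ry": 0, "rz": 0, "grip": 1}, {"tx": 0.24, "ty": -0.96, "tz": 0, "rx": 0, "ry": 0, "rz": 0, "grip": 1}, {"tx": 0.24, "ty": -0.96, "tz": 0, "rx": 0, "ry": 0, "rz": 0, "grip": 1}, {"tx": 0.24, "ty": -0.96, "tz": 0, "rx": 0, "ry": 0, "rz": 0, "grip": 1}, {"tx": 0.24, "ty": -0.96, "tz": 0, "rx": 0, "ry": 0, "rz": 0, "grip": 1}, {"tx": 0.24, "ty": -0.96, "tz": 0, "rx": 0, "ry": 0, "rz": 0, "grip": 1}, {"tx": 0.24, "ty": -0.96, "tz": 0, "rx": 0, "ry": 0, "rz": 0, "grip": 1}, {"tx": 0.24, "ty": -0.96, "tz": 0, "rx": 0, "ry": 0, "rz": 0, "grip": 1}, {"tx": 0.24, "ty": -0.96, "tz": 0, "rx": 0, "ry": 0, "rz": 0, "grip": 1}, {"tx": 0.24, "ty": -0.96, "tz": 0, "rx": 0, "ry": 0, "rz": 0, "grip": 1}]'

```text
clock: 34.1
tcp_pos: [0.5175, -0.2142, 0.2066]
orientation: [-3.141, -0.059, 0.0]
contact_force: [0.8, -0.2, -0.5]
grip_width: 0.0147
```

Call:
drive_tool --commands '[{"tx": 0.24, "ty": -0.96, "tz": 0, "rx": 0, "ry": 0, "rz": 0, "grip": 1}, {"tx": 0.24, "ty": -0.96, "tz": 0, "rx": 0, "ry": 0, "rz": 0, "grip": 1}, {"tx": 0.24, "ty": -0.96, "tz": 0, "rx": 0, "ry": 0, "rz": 0, "grip": 1}, {"tx": 0.24, "ty": -0.96, "tz": 0, "rx": 0, "ry": 0, "rz": 0, "grip": 1}, {"tx": 0.24, "ty": -0.96, "tz": 0, "rx": 0, "ry": 0, "rz": 0, "grip": 1}, {"tx": 0, "ty": 0, "tz": 0, "rx": 0, "ry": 0, "rz": 0, "grip": 1}, {"tx": 0, "ty": 0, "tz": 0, "rx": 0, "ry": 0, "rz": 0, "grip": 1}]'

```text
clock: 34.98
tcp_pos: [0.5413, -0.3084, 0.2063]
orientation: [-3.14, -0.06, 0.0]
contact_force: [0.2, 0.2, -0.7]
grip_width: 0.0151
```

Call:
drive_tool --commands '[{"tx": 0, "ty": 0, "tz": -0.9, "rx": 0, "ry": 0, "rz": 0, "grip": 1}, {"tx": 0, "ty": 0, "tz": -0.9, "rx": 0, "ry": 0, "rz": 0, "grip": 1}, {"tx": 0, "ty": 0, "tz": -0.9, "rx": 0, "ry": 0, "rz": 0, "grip": 1}, {"tx": 0, "ty": 0, "tz": -0.8, "rx": 0, "ry": 0, "rz": 0, "grip": 1}, {"tx": 0, "ty": 0, "tz": -0.8, "rx": 0, "ry": 0, "rz": 0, "grip": 1}, {"tx": 0, "ty": 0, "tz": -0.6, "rx": 0, "ry": 0, "rz": 0, "grip": 1}, {"tx": 0, "ty": 0, "tz": -0.5, "rx": 0, "ry": 0, "rz": 0, "grip": 1}, {"tx": 0, "ty": 0, "tz": 0, "rx": 0, "ry": 0, "rz": 0, "grip": 1}]'

```text
clock: 35.98
tcp_pos: [0.5409, -0.3089, 0.0978]
orientation: [-3.14, -0.059, 0.002]
contact_force: [0.8, 0.1, 0.1]
grip_width: 0.0152
```

Call:
drive_tool --commands '[{"tx": 0, "ty": 0, "tz": 0, "rx": 0, "ry": 0, "rz": 0, "grip": -0.2}, {"tx": 0, "ty": 0, "tz": 0, "rx": 0, "ry": 0, "rz": 0, "grip": -0.2}, {"tx": 0, "ty": 0, "tz": 0, "rx": 0, "ry": 0, "rz": 0, "grip": -0.2}, {"tx": 0, "ty": 0, "tz": 0.6, "rx": 0, "ry": 0, "rz": 0, "grip": -0.2}, {"tx": 0, "ty": 0, "tz": 0.9, "rx": 0, "ry": 0, "rz": 0, "grip": -0.2}, {"tx": 0, "ty": 0, "tz": 1, "rx": 0, "ry": 0, "rz": 0, "grip": -0.2}, {"tx": 0, "ty": 0, "tz": 1, "rx": 0, "ry": 0, "rz": 0, "grip": -0.2}, {"tx": 0, "ty": 0, "tz": 1, "rx": 0, "ry": 0, "rz": 0, "grip": -0.2}, {"tx": 0, "ty": 0, "tz": 1, "rx": 0, "ry": 0, "rz": 0, "grip": -0.2}, {"tx": 0, "ty": 0, "tz": 0, "rx": 0, "ry": 0, "rz": 0, "grip": -0.2}]'

```text
clock: 37.22
tcp_pos: [0.5426, -0.3098, 0.2115]
orientation: [3.139, 0.059, 0.007]
contact_force: [-0.3, -0.7, 0.7]
grip_width: 0.0514
```

```bash
python3 - <<'E'
from look import *
look(("side",))
f=eyes.grab_frame("side")
x0,y0,w,h=200,150,260,195
cv2.imwrite("pics/s7.png",cv2.resize(f["frame"][y0:y0+h,x0:x0+w],None,fx=3,fy=3,interpolation=cv2.INTER_CUBIC))
E
```

```text
side gold [323. 206.] 77 z95 0.1158 topmean [ 0.5573 -0.3889  0.1143] circ [ 0.5584 -0.3922] centr [ 0.5529 -0.3787]
side gold [355. 215.] 167 z95 0.1156 topmean [ 0.457  -0.3248  0.114 ] circ [ 0.4586 -0.3284] centr [ 0.4655 -0.3386]
side green [361. 207.] 57 z95 0.1163 topmean [ 0.4744 -0.406   0.1146] circ [ 0.4759 -0.4106] centr [ 0.4709 -0.3944]
side green [316. 218.] 75 z95 0.116 topmean [ 0.5392 -0.3056  0.1143] circ [ 0.5407 -0.3095] centr [ 0.5339 -0.2932]
side purple [294. 255.] 46 z95 0.0971 topmean [ 0.5156 -0.1473  0.095 ] circ [ 0.5193 -0.1523] centr [ 0.5151 -0.1446]
side purple [255. 301.] 39 z95 0.0972 topmean [0.496  0.0399 0.0962] circ [0.4999 0.0348] centr [0.4963 0.0378]
rotor [ 0.509  -0.3589] ang 56.7 cost/pt 0.0034622402897231796 482
[ 0.542  -0.3087]
[ 0.4589 -0.3259]
[ 0.4761 -0.409 ]
[ 0.5592 -0.3918]
```

View pics/s7.png

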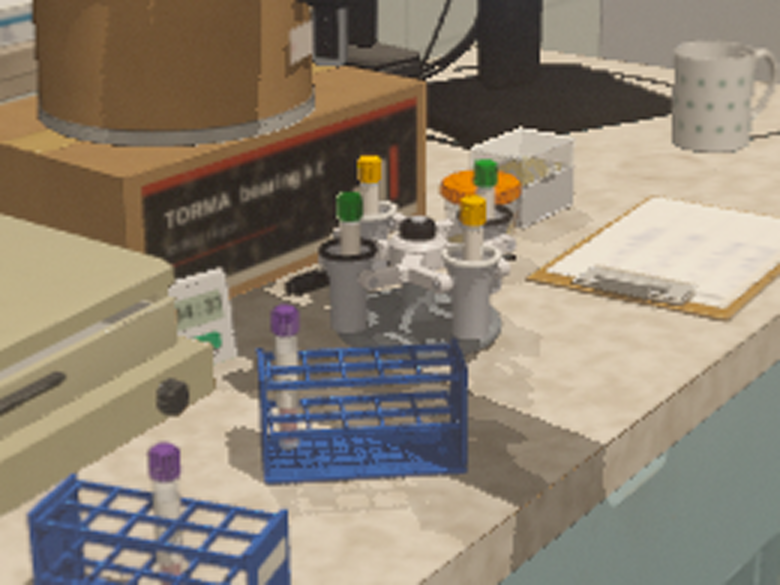

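The picture shows four tubes in the buckets: gold at (369,170) and (473,211) in the white rims, green at (350,207) and (486,173) in the black rims. All four cap tops are at 0.116 m, and both purples are standing in their racks. The gripper is open and clear, so I'm handing in.

```bash
python3 -c "
from bench import workorder,status
print(status.get_obs()['contact_force']); print(workorder.hand_in())"
```

```text
[ 0.71018274 -0.40157424  0.19603202]
the job is handed in; nothing more can be done
None
```

The rotor is loaded and the job is handed in at about 37.5 s of the 106 s allowed. The two gold-capped tubes stand in the opposite white-rimmed buckets and the two green-capped tubes in the opposite black-rimmed ones. Both purple-capped tubes were left standing in their racks.

- **Seating:** in the last side-camera check all four seated cap tops read 0.116 m against the 0.117 m expected. Each was within about 3 mm of its bucket centre.
- **Rotor:** it stayed at about 57°, the same as at the start.
- **Gripper:** it was open and about 95 mm above the seated caps, touching nothing.
- **Checks that disagreed:** the gripper read 15 mm on the 16.5 mm caps, and there was a 4–6 N upward force while it closed. Neither had any visible effect. I did not take a final picture with the top camera.

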